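# Crank the ring lamp over the bottle

## Robot

A 6-joint arm with a two-finger parallel gripper is mounted at the origin on the work surface. World frame = base frame: x ahead of the robot, y to its left, z up, the work surface at z = 0. Lengths are in m, angles in rad, forces in N, time in s.
With the tool pointing down it reaches from about 0.375 to 0.975 m from the base axis. Payload 3.8 kg.
Tool frame: the origin (TCP) lies on the centre line of the jaws, within the pads' length; the fingertips stand 25 mm ahead of it and the grasp point (between the pads) lies 6 mm ahead of it; y points along the fingers, z is the direction in which the jaws open and shut, and the axes are right-handed (so a half turn about y gives the same grasp; the last joint's range is limited). The gripper opens to 85 mm and grips with 20 to 120 N. Pads are 22 mm wide; open, the fingers measure 114 mm over their backs; the gripper's body (76 mm by 85 mm) begins 54 mm behind the grasp point. The pads swing forward as they close: fully open they stand 13 mm farther back than shut.
Start: joints at [-1.213, 0.264, 1.604, -0, 1.274, -0.037], TCP at [0.26, -0.623, 0.256] pointing down, gripper open.
Joint ranges: [-2.63, 2.63], [-0.94, 2.18], [0.31, 2.57], [-1.31, 4.45], [0, 2.66], [-2.55, 2.55]. Speed limits (rad/s): [2.57, 2.57, 3.14, 3.14, 3.14, 3.14].

## Interface

Orientations are given as a rotation vector (axis times angle).
In Python, from workcell import bot gives the robot as it stands.
- The arm moves only by the shell command python3 -m jog 'ROWS' [FORCE]. ROWS is JSON, a list of rows, each a list of 5 numbers: the shift along the world's x, y, z in mm, then the turn about the world's z in degrees, then the finger opening in mm, from 0 to 85.4. A call has exactly 10 rows; each row is the pose to reach, as a shift and turn from the pose commanded when the call began; what a row does not reach only later rows make up. A row lasts 1/8 s, in which the tool goes at most 62.5 mm and 10.7 degrees, less where a joint would pass 70% of its speed; a pose out of reach is approached as far as the arm can. A call with a gripper value outside its range is refused whole. The fingers move at their own pace and stop on an object; FORCE is the grip in N (left out, the last holds). Time passes only in rows, so rows that repeat a pose let the fingers close, or fill a call up. It gives the time, the measured TCP pose, the force and the opening at its end, in the units of the state.
- bot.read_state(): the state, without advancing time (a new reading comes with each control period).
- bot.read_camera(name): name is "scene" or "top"; returns a dict with "pixels" (400x640x3 uint8, red, green, blue), "fx", "fy", "cx", "cy" (pixels), "R" (3x3) and "t" (3): a world point X has camera coordinates R X + t. Camera axes: x right, y down, z forward; pixel columns grow to the right and rows downward; lengths in m; the calibration is good to about 2 mm. A picture is of the moment at which its call begins. There is no depth.
- bot.finish_job(): hands the job in, once; it reports no verdict.
The state is a dict: "time": time; "q": joint angles; "joint_vel": joint speeds; "joint_torque": joint torques, N m; "tool_pos": TCP position; "tcp_rot": TCP orientation; "wrist_force": force on the tool from outside, world axes, zero at the start; "torque": the same for the moment, N m; "width": opening from 0.0 (shut) to 1.0 (fully open).
Only numpy, scipy, OpenCV 4.12 (cv2) and the standard library are available. Lean on these libraries where they do the work, as an engineer would, in place of code of your own. Each camera call takes 0.05 s, during which the arm holds its last target.

## Task

At the bottle inspection station, turn the handwheel (regrasping its rim as often as needed) until the ring lamp stands centred over the tall slim bottle on the bed, not over the squat jar. Move the lamp only with the handwheel, never by pushing its carriage, and leave the bottle and the jar standing where they are.

Things in the scene. Friction and masses are not known exactly. Their poses are not given: they have to be found in the camera images.
- station: Fixed grey inspection station, base plate 320 (x) x 420 (y) x 12 mm. Origin: centre of the base's underside, on the bench; z up, x away from the robot towards the bed, y along the bed. Bare low parts (45 mm high at most) lie between handwheel and bed.
- bed_middle (a point): Middle of the top of the station's raised aluminium bed (90 x 300 mm, top 50 mm above the bench), at station x = +70 mm, y = 0. Bottle and jar stand on its long centre line, one on each half, in either order.
- wheel_axis (a point): Point on the handwheel's vertical axis, mid-rim height: station x = -100, y = 0, z = 120 mm. Black rim: round bar 14 mm thick on a circle of mean radius 60 mm (134 mm over all), no crank handle. Hub radius 16 mm. Pinch the rim between spokes, one finger inside, one outside; below the rim 60 mm is free outside the central column (radius 19 mm).
- spoke_end (a point): Where one of the wheel's three spokes meets the rim (60 mm from the axis); the others are 120 degrees either way. Round aluminium spokes 10 mm thick, rising 10 mm from hub to rim; they turn with the wheel. At joint value 0 this spoke points along the station's +x.
- handwheel (a joint): Turn of the handwheel (rad), positive anticlockwise seen from above, -5.25 to 5.25; starts within 0.7 of 0. Rack and pinion: +1 rad moves the lamp 20 mm along the station's +y (lamp y = 20 mm x angle; at 0 it is over the bed's middle). Turning takes about 0.15 N m (2.5 N at the rim); the wheel stays where it is left.
- carriage: Lamp carriage: steel rack beside the pinion, a dark beam under the bed, a post beyond the bed 14 mm thick and a black ring lamp held level over the bed. Origin under the ring's centre, 12 mm above the bench, axes as the station's. It slides along the station's y, driven only by the handwheel. Do not push it.
- ring_centre (a point): Centre of the ring lamp's opening, 155 mm above the bench, 70 mm beyond the station's origin (station x). Ring 74 mm outer and 54 mm inner diameter, open in the middle, so the bottle's cap is seen through it from above. It clears the top of the bottle by about 13 mm.
- bottle: The target: white capped bottle, 40 mm diameter, 85 mm tall, standing loose on the bed, 60 to 90 mm to one side or the other of the bed's middle. Origin: centre of its underside.
- jar: A squat white capped jar, 54 mm diameter, 45 mm tall, standing loose on the other half of the bed. Not the target. Origin: centre of its underside.
Mind the look-alikes: they are no part of the job. What is shaped like the jar but yellow is not meant.

How it is judged:
By the outcome, as a careful person would: the job done as asked, in the order asked, and still so for the second after the job is handed in, with the robot touching nothing.
It also fails if it takes over 72 s, if anything falls off the work surface, if the arm or the gripper's body presses on something with over 40 N, if the wrist force passes 120 N, or if a joint passes its speed limit or range.

## Working session

There is one attempt and no reset: what is moved stays moved. The work goes in short steps, Python scripts to look and compute and a shell command to move; the robot and the scene stay as the last step left them, time stands still between calls to the robot, and variables do not carry over. Pictures are saved under pics/ and viewed, and the job is handed in when it is done.

```bash
mkdir -p pics; ls; python3 - <<'E'
from workcell import bot
import cv2
for n in("scene","top"):
    c=bot.read_camera(n); cv2.imwrite(f"pics/{n}0.png",c["pixels"][:,:,::-1]); print(n,c["fx"],c["fy"],c["cx"],c["cy"],c["R"],c["t"])
s=bot.read_state();print(s)
E
```

```text
pics
scene 519.4966367808861 519.4966367808861 323.08421851671034 198.57045970293257 [[-0.36978601  0.92896034  0.01705865]
 [ 0.65303492  0.27292242 -0.7064409 ]
 [-0.66091126 -0.25009207 -0.70756644]] [ 0.12125761 -0.39614013  1.76401757]
top 403.190354995999 403.190354995999 323.1660635871314 190.00780677449393 [[-0.01351383 -0.9999004   0.00407114]
 [-0.99732752  0.01318648 -0.07186056]
 [ 0.07179972 -0.00503137 -0.99740638]] [0.14445788 0.63228563 0.81338499]
{'time': 0.1, 'q': array([-1.21288190e+00,  2.64705233e-01,  1.60525524e+00,  4.47505578e-06,
        1.27370222e+00, -3.69352764e-02]), 'joint_vel': array([ 0.00041136,  0.00029755, -0.00219005,  0.00044415,  0.00153196,
       -0.00101736]), 'joint_torque': array([ 2.07345352e-04, -5.16707003e+01, -3.68589628e+01, -7.47462832e-05,
        6.31614865e-03,  3.31933359e-05]), 'tool_pos': array([ 0.25941295, -0.62249215,  0.25505838]), 'tcp_rot': array([-0.40136129,  2.00692836, -2.00274902]), 'wrist_force': array([ 0.57692333,  0.85484341, -0.07680675]), 'torque': array([0.01920411, 0.00484321, 0.01739759]), 'width': 1.0011855147846525}
```

View pics/scene0.png

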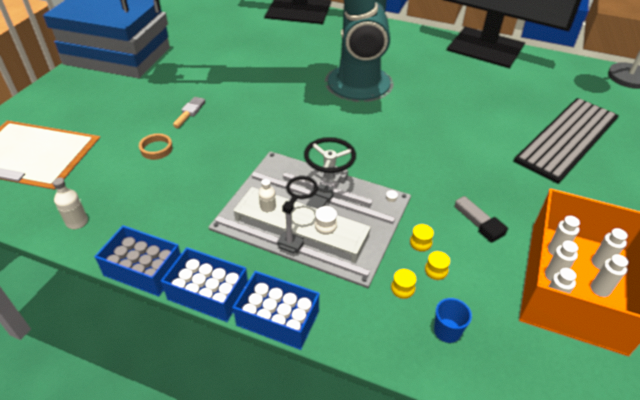

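View pics/top0.png

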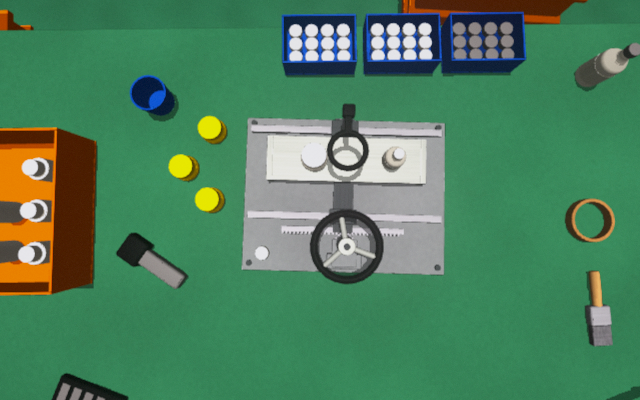

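The top view shows the wheel at about (347,246), the ring lamp at (348,150), the bottle at (395,157) on the robot's right (-y), and the jar at (314,155). Next I'll measure them.

```bash
cat > h.py <<'E'
from workcell import bot
import cv2, numpy as np
def ray(c,u,v,z):
    R=np.array(c["R"]);t=np.array(c["t"]);o=-R.T@t
    d=R.T@np.array([(u-c["cx"])/c["fx"],(v-c["cy"])/c["fy"],1]); return o+d*(z-o[2])/d[2]
def proj(c,X):
    p=np.array(c["R"])@np.array(X)+np.array(c["t"]); return p[0]/p[2]*c["fx"]+c["cx"],p[1]/p[2]*c["fy"]+c["cy"]
def ell(c,u,v,z,Rw,lo,hi,dark=60,na=180):
    """rim: dark pixels in annulus (world radius lo..hi about guess), circle fit in plane z"""
    g=c["pixels"].max(2); vs,us=np.nonzero(g<dark); ctr=ray(c,u,v,z)
    P=np.array([ray(c,a,b,z)[:2] for a,b in zip(us,vs) if abs(a-u)<60 and abs(b-v)<60])
    x=ctr[:2].copy()
    for _ in range(6):
        r=np.hypot(*(P-x).T); Q=P[(r>lo)&(r<hi)]
        A=np.c_[2*Q,np.ones(len(Q))]; s=np.linalg.lstsq(A,(Q**2).sum(1),rcond=None)[0]; x=s[:2]
    return x,np.sqrt(s[2]+x@x),len(Q)
E
python3 - <<'E'
from h import *
c=bot.read_camera("top");px=c["pixels"]
print("wheel",ell(c,347,246,.12,.06,.048,.072)); print("ring",ell(c,348,150,.155,.032,.024,.040))
hsv=cv2.cvtColor(px,cv2.COLOR_RGB2HSV)
# station: low saturation region
m=((hsv[:,:,1]<60)).astype(np.uint8); m[:, :230]=0;m[:,460:]=0;m[:100]=0;m[300:]=0
cs=max(cv2.findContours(cv2.morphologyEx(m,cv2.MORPH_OPEN,np.ones((9,9))),0,2)[0],key=cv2.contourArea)
b=cv2.boxPoints(cv2.minAreaRect(cs)); print(b); W=np.array([ray(c,u,v,.012)[:2] for u,v in b]);print(W,W.mean(0),np.linalg.norm(W-np.roll(W,1,0),axis=1))
big=cv2.resize(px[110:290,235:455,::-1],None,fx=3.6,fy=3.3,interpolation=cv2.INTER_CUBIC);cv2.imwrite("pics/z1.png",cv2.resize(px[110:290,235:455,::-1],None,fx=3.3,fy=3.3,interpolation=2))
s=bot.read_camera("scene")["pixels"];cv2.imwrite("pics/z2.png",cv2.resize(s[130:280,205:415,::-1],None,fx=3.7,fy=3.7,interpolation=2))
E
```

```text
wheel (array([0.52447836, 0.09588969]), np.float64(0.05966902658155633), 1471)
ring (array([0.69518472, 0.09340601]), np.float64(0.03208231436377689), 538)
[[241.69185  273.57462 ]
 [243.58186  116.705795]
 [444.8659   119.13089 ]
 [442.9759   275.9997  ]]
[[ 0.46401667  0.30663245]
 [ 0.79331818  0.30294687]
 [ 0.78273627 -0.12513826]
 [ 0.45320653 -0.10960642]] [0.62331941 0.09370866] [0.41637923 0.32932214 0.4282159  0.32989557]
```

View pics/z1.png

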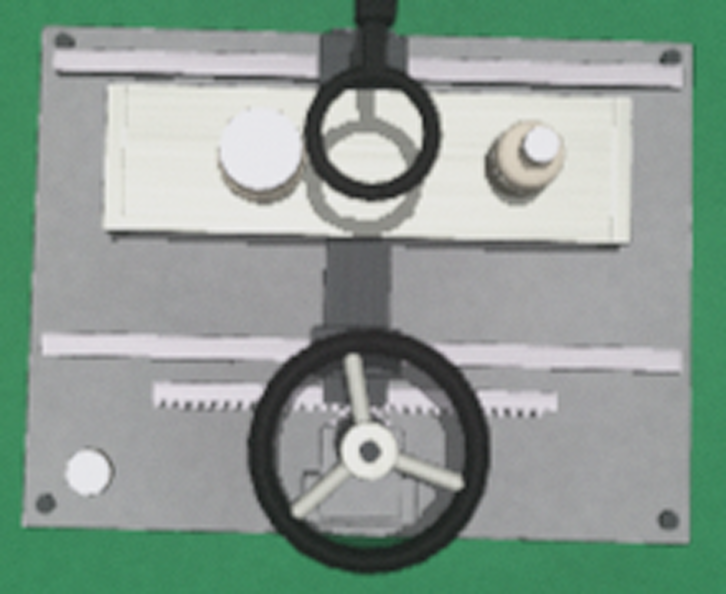

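View pics/z2.png

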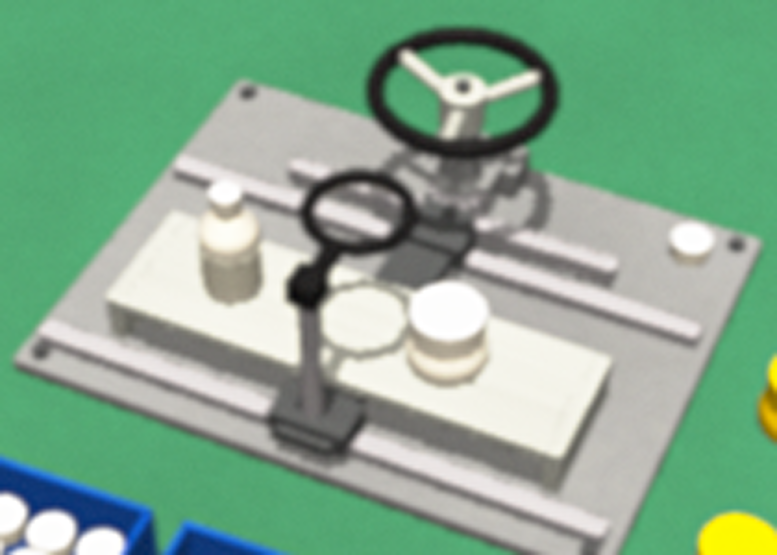

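```bash
cat >> h.py <<'E'
def bottle(c):
    px=c["pixels"]; m=np.zeros(px.shape[:2],np.uint8); m[140:165,388:412]=(px[140:165,388:412].min(2)>205)
    n,l,s,ct=cv2.connectedComponentsWithStats(m)
    return ct,s
E
python3 - <<'E'
from h import *
c=bot.read_camera("top");px=c["pixels"]
W=[ray(c,235+a/3.3-.35,110+b/3.3-.35,.014)[:2] for a,b in((65,40),(670,57),(45,503),(668,520))]
W=np.array(W);print(W,W.mean(0))
d=(W[0]-W[1]+W[2]-W[3]);print("yaw from y",np.degrees(np.arctan2(-d[0],d[1])))
d=(W[0]+W[1]-W[2]-W[3]);print("yaw from x",np.degrees(np.arctan2(d[1],d[0])))
print(bottle(c)); print(px[150:160,394:404].min(2))
print("cap",ray(c,399-.35,153.9-.35,.135))
w=ray(c,347.1,246.3,.12)
for n,a,b,R in(("s0",354,358,0),("s1",460,484,0),("s2",296,514,0)):
    p=ray(c,235+a/3.3-.35,110+b/3.3-.35,.12)[:2]-[.52448,.09589]; print(n,np.hypot(*p),np.degrees(np.arctan2(p[1],p[0])))
sc=bot.read_camera("scene")
for z in(.135,): print("cap scene",ray(sc,205+226/3.7-.35,130+188/3.7-.35,z))
print("wheel/ring scene",ell(sc,330,154,.12,0,.048,.072),ell(sc,302,187,.155,0,.024,.04))
print(bot.read_state()["time"])
E
```

```text
[[ 0.7816125   0.27976905]
 [ 0.76566124 -0.10866392]
 [ 0.48755875  0.29265004]
 [ 0.47157372 -0.09742199]] [0.62660155 0.0915833 ]
yaw from y -2.3491041430194346
yaw from x -2.3486995664114194
(array([[319.37876577, 199.57382885],
       [402.14133333, 149.17333333]]), array([[     0,      0,    640,    400, 255625],
       [   388,    140,     24,     25,    375]], dtype=int32))
[[183 220 231 230 230 230 231 230 228 215]
 [184 230 230 230 230 231 231 230 230 224]
 [194 230 229 229 230 230 231 230 230 228]
 [218 231 231 230 231 230 230 229 229 229]
 [215 230 230 230 231 230 230 230 230 228]
 [182 231 230 230 231 231 230 231 230 226]
 [144 220 230 230 230 231 231 230 227 214]
 [106 162 212 231 230 231 230 227 211 191]
 [ 94  93 144 187 197 201 200 184 171 185]
 [118  98  95  91 113 129 133 132 170 186]]
cap [ 6.90275669e-01 -6.70740866e-04  1.35000000e-01]
s0 0.05133626515676575 7.975820460304666
s1 0.053313498021628665 -110.73701993843936
s2 0.052665349152891165 130.06193165199932
cap scene [ 0.68909609 -0.00295827  0.135     ]
wheel/ring scene (array([0.52615219, 0.09431682]), np.float64(0.06002243425360247), 404) (array([0.69629692, 0.0918491 ]), np.float64(0.032123571635689005), 189)
0.3
```

```bash
python3 - <<'E'
from h import *
from scipy.spatial.transform import Rotation as R
s=bot.read_state(); M=R.from_rotvec(s["tcp_rot"]).as_matrix();print(M.round(3)); print("z ang",np.degrees(np.arctan2(M[1,2],M[0,2])),"q1",np.degrees(s["q"][0]),"q6",np.degrees(s["q"][5]), s["tool_pos"])
E
```

```text
[[-0.923 -0.     0.385]
 [-0.385  0.001 -0.923]
 [ 0.    -1.    -0.001]]
z ang -67.38200523606001 q1 -69.49674093690666 q6 -2.1141296146756896 [ 0.25949238 -0.62286545  0.25580486]
```

```bash
python3 -m jog '[[17,56,0,9,85],[34,112,0,18,80],[51,168,0,27,70],[68,224,0,36,60],[85,280,0,46,40],[102,336,0,55,40],[119,392,0,64,40],[136,448,0,73,40],[153,504,0,82,40],[170,560,0,92,40]]' 30; python3 -m jog '[[20,60,0,0,40],[40,120,0,0,40],[41,132,0,0,40],[41,132,0,0,40],[41,132,0,0,40],[41,132,0,0,40],[41,132,0,0,40],[41,132,0,0,40],[41,132,0,0,40],[41,132,0,0,40]]' 30
cat >> h.py <<'E'
from scipy.spatial.transform import Rotation as Ro
def st():
    s=bot.read_state(); M=Ro.from_rotvec(s["tcp_rot"]).as_matrix(); p=s["tool_pos"]
    print("t",round(s["time"],2),"tcp",(1000*p).round(1),"zang",np.degrees(np.arctan2(M[1,2],M[0,2])).round(2),"q",np.degrees(s["q"]).round(1),"F",s["wrist_force"].round(1),"w",round(s["width"]*85.4,1))
    C=np.array([.5255,.0953]); d=p[:2]-C; print("r",1000*np.hypot(*d),"phi",np.degrees(np.arctan2(d[1],d[0]))%360)
E
python3 -c "
from h import *
st()
for n in('scene','top'): cv2.imwrite(f'pics/{n}1.png',bot.read_camera(n)['pixels'][:,:,::-1])"
```

```text
time: 1.55
tool_pos: [0.4299, -0.0613, 0.2567]
tcp_rot: [-1.384, 0.882, -0.884]
wrist_force: [0.2, -0.6, 0.3]
width: 0.47
time: 2.8
tool_pos: [0.4706, 0.0689, 0.2563]
tcp_rot: [-1.382, 0.887, -0.887]
wrist_force: [0.3, -0.7, -0.2]
width: 0.469
t 2.8 tcp [470.6  68.9 256.3] zang 24.61 q [  5.3  -6.9 115.4   0.   71.5 -19.3] F [ 0.3 -0.7 -0.2] w 40.1
r 60.894062572900765 phi 205.70797943491797
```

View pics/scene1.png

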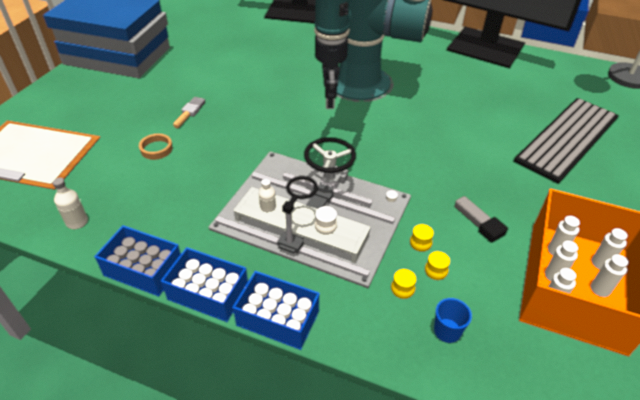

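The gripper hangs over the robot-side rim, between the spokes. Now I'll descend and pinch.

```bash
python3 -m jog '[[0,0,-40,0,40],[0,0,-80,0,40],[0,0,-105,0,40],[0,0,-120,0,40],[0,0,-130,0,40],[0,0,-130,0,40],[0,0,-130,0,25],[0,0,-130,0,8],[0,0,-130,0,8],[0,0,-130,0,8]]' 30
python3 -c "
from h import *
st()
for n in('scene','top'): cv2.imwrite(f'pics/{n}2.png',bot.read_camera(n)['pixels'][:,:,::-1])"
```

```text
time: 4.15
tool_pos: [0.4727, 0.0695, 0.1276]
tcp_rot: [-1.379, 0.884, -0.89]
wrist_force: [4.8, 2.5, -1.8]
width: 0.162
t 4.15 tcp [472.7  69.5 127.6] zang 24.62 q [ 5.40e+00  4.00e-01  1.23e+02  1.00e-01  5.62e+01 -1.93e+01] F [ 4.8  2.5 -1.8] w 13.9
r 58.71394807410244 phi 206.043526989127
```

View pics/scene2.png

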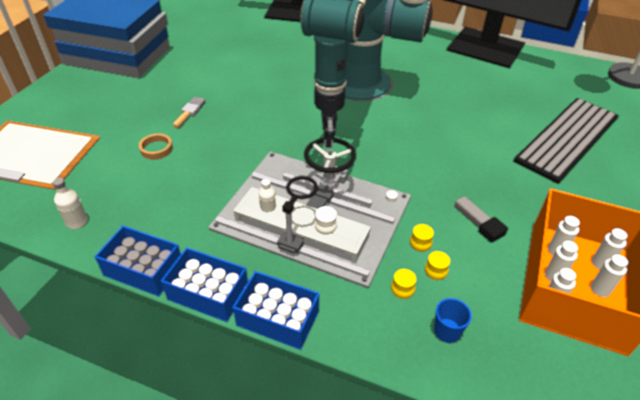

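```bash
cat >> h.py <<'E'
def arc(P0,C,phi0,step,n=10,r=60):
    for k in range(1,n+1):
        a=np.radians(phi0+k*step); print([*(np.array(C)+r*np.array([np.cos(a),np.sin(a)])-P0).round(1).tolist(),round(k*step,1)])
E
python3 -c "
from h import *
arc([470.6,68.9],[526.7,95.8],205.4,-9)"
```

```text
[-1.5, 10.0, -9]
[-3.4, 19.2, -18]
[-3.9, 28.6, -27]
[-2.9, 37.9, -36]
[-0.4, 47.0, -45]
[3.4, 55.6, -54]
[8.6, 63.5, -63]
[14.9, 70.5, -72]
[22.2, 76.4, -81]
[30.4, 81.1, -90]
```

```bash
python3 -m jog '[[0,5,0,-5,8],[-1,10,0,-9,8],[-2.5,14.5,0,-14,8],[-3.4,19,0,-18,8],[-3.7,24,0,-23,8],[-3.9,28.6,0,-27,8],[-3.5,33,0,-32,8],[-2.9,38,0,-36,8],[-2.9,38,0,-36,8],[-2.9,38,0,-36,8]]' 40
python3 -c "
from h import *
st()
c=bot.read_camera('top');print('ring',ell(c,350,150,.155,.032,.024,.040))
px=c['pixels'];cv2.imwrite('pics/t3.png',cv2.resize(px[110:290,235:455,::-1],None,fx=3.3,fy=3.3))"
```

```text
time: 5.5
tool_pos: [0.4683, 0.1071, 0.1276]
tcp_rot: [-1.108, 1.353, -1.353]
wrist_force: [-1.9, 0.4, 6.5]
width: 0.154
t 5.5 tcp [468.3 107.1 127.6] zang -11.31 q [  9.9   0.9 122.6   0.   56.4  21.2] F [-1.9  0.4  6.5] w 13.1
r 58.419897570029946 phi 168.30829929955678
ring (array([0.69478615, 0.08043197]), np.float64(0.03212525410766762), 536)
```

View pics/t3.png

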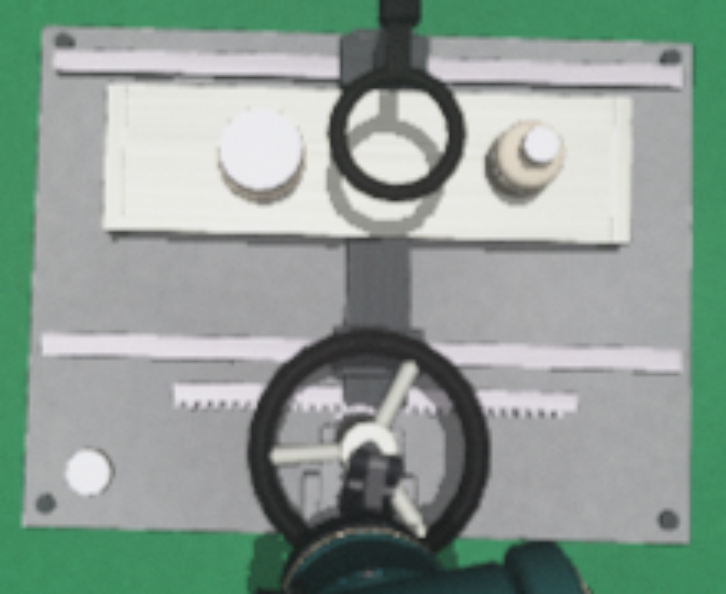

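The wheel turned and the ring moved 13 mm, matching the 36° turn. I'll carry on with the arc.

```bash
python3 -c "
from h import *
arc([467.7,106.9],[526.7,95.8],169.4,-9)"
```

```text
[2.5, 9.0, -9]
[6.3, 17.6, -18]
[11.5, 25.5, -27]
[17.8, 32.5, -36]
[25.1, 38.4, -45]
[33.3, 43.1, -54]
[42.1, 46.5, -63]
[51.3, 48.4, -72]
[60.7, 48.9, -81]
[70.0, 47.9, -90]
```

```bash
python3 -m jog '[[2.5,9,0,-9,8],[6.3,17.6,0,-18,8],[11.5,25.5,0,-27,8],[17.8,32.5,0,-36,8],[25.1,38.4,0,-45,8],[33.3,43.1,0,-54,8],[42.1,46.5,0,-63,8],[51.3,48.4,0,-72,8],[60.7,48.9,0,-81,8],[70,47.9,0,-90,8]]' 40
python3 -m jog '[[0,0,0,0,8],[0,0,0,0,8],[0,0,0,0,40],[0,0,0,0,40],[0,0,0,0,40],[0,0,0,0,40],[0,0,40,0,40],[0,0,80,0,40],[0,0,110,0,40],[0,0,110,0,40]]' 40
python3 -c "
from h import *
st()
c=bot.read_camera('top')
px=c['pixels'];cv2.imwrite('pics/t4.png',px[:,:,::-1])"
```

```text
time: 6.8
tool_pos: [0.538, 0.1535, 0.1276]
tcp_rot: [-0.214, -2.113, 2.118]
wrist_force: [-4.0, -6.5, 8.3]
width: 0.156
time: 8.05
tool_pos: [0.5397, 0.1554, 0.2397]
tcp_rot: [-0.218, -2.122, 2.118]
wrist_force: [0.1, -0.1, 0.1]
width: 0.469
t 8.05 tcp [539.7 155.4 239.7] zang -101.36 q [ 13.5   3.3 107.3   0.   69.  114.9] F [ 0.1 -0.1  0.1] w 40.1
r 61.787703209391125 phi 76.69026521976473
```

View pics/t4.png

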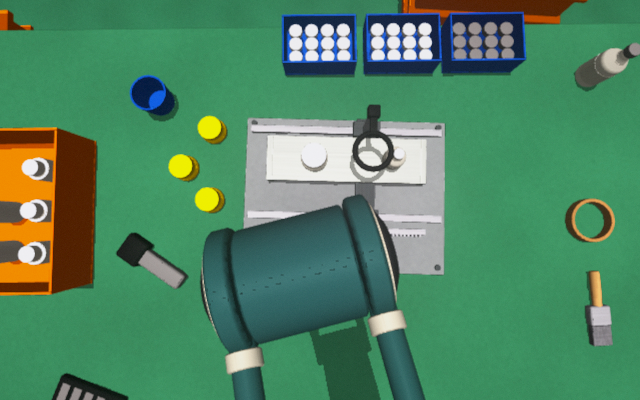

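```bash
python3 -c "
from h import *
c=bot.read_camera('top');r=ell(c,373,151,.155,.032,.024,.040);print('ring',r,'turned deg',np.degrees((r[0][1]-.0934)/.02))"
python3 -m jog '[[-7,-10,0,10,40],[-14,-20,0,20,40],[-21,-30,0,30,40],[-28,-40,0,40,40],[-35,-50,0,50,40],[-42,-60,0,60,40],[-49,-70,0,70,40],[-56,-80,0,80,40],[-63,-90,0,90,40],[-63.3,-93,0,100,40]]' 40
python3 -m jog '[[0,0,0,10,40],[0,0,0,20,40],[0,0,0,30,40],[0,0,0,34.4,40],[0,0,0,34.4,40],[0,0,0,34.4,40],[0,0,0,34.4,40],[0,0,0,34.4,40],[0,0,0,34.4,40],[0,0,0,34.4,40]]' 40
python3 -c "
from h import *
st()
c=bot.read_camera('top')
px=c['pixels'];cv2.imwrite('pics/t5.png',cv2.resize(px[110:290,235:455,::-1],None,fx=3.3,fy=3.3))"
```

```text
ring (array([0.69351678, 0.04907681]), np.float64(0.032218305084978555), 525) turned deg -126.97658707643161
time: 9.4
tool_pos: [0.4726, 0.0613, 0.2338]
tcp_rot: [-1.204, 1.226, -1.221]
wrist_force: [-0.1, 0.6, 0.2]
width: 0.466
time: 10.65
tool_pos: [0.4744, 0.0618, 0.2364]
tcp_rot: [-1.428, 0.775, -0.775]
wrist_force: [-0.3, -0.7, -1.1]
width: 0.473
t 10.65 tcp [474.4  61.8 236.4] zang 33.01 q [  4.4  -5.7 116.5  -0.   69.2 -28.6] F [-0.3 -0.7 -1.1] w 40.4
r 61.053449541452885 phi 213.2618397748024
```

View pics/t5.png

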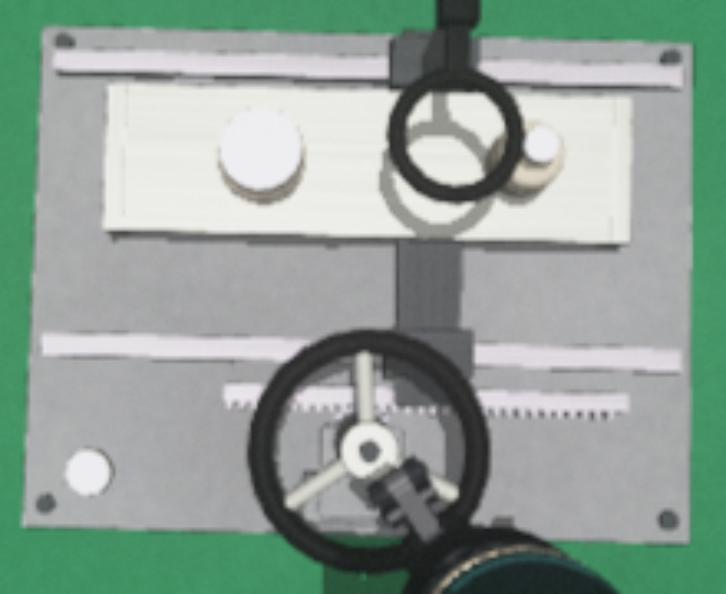

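Spokes sit at about 2°, 122° and 242°, as predicted. I'll regrasp at 200°, clear of the spokes.

```bash
python3 -m jog '[[-4,12.5,0,-9,33],[-4,12.5,0,-13,33],[-4,12.5,-30,-13,33],[-4,12.5,-70,-13,33],[-4,12.5,-95,-13,33],[-4,12.5,-110,-13,33],[-4,12.5,-110,-13,33],[-4,12.5,-110,-13,8],[-4,12.5,-110,-13,8],[-4,12.5,-110,-13,8]]' 40
python3 -c "
from h import *
st()
c=bot.read_camera('top')
px=c['pixels'];cv2.imwrite('pics/t6.png',cv2.resize(px[110:290,235:455,::-1],None,fx=3.3,fy=3.3))"
```

```text
time: 11.95
tool_pos: [0.4709, 0.0743, 0.1275]
tcp_rot: [-1.354, 0.947, -0.949]
wrist_force: [-2.6, -0.7, 5.8]
width: 0.156
t 11.95 tcp [470.9  74.3 127.5] zang 20.04 q [  6.    0.5 123.   -0.   56.4 -14. ] F [-2.6 -0.7  5.8] w 13.3
r 58.490629692864516 phi 201.02704015185202
```

View pics/t6.png

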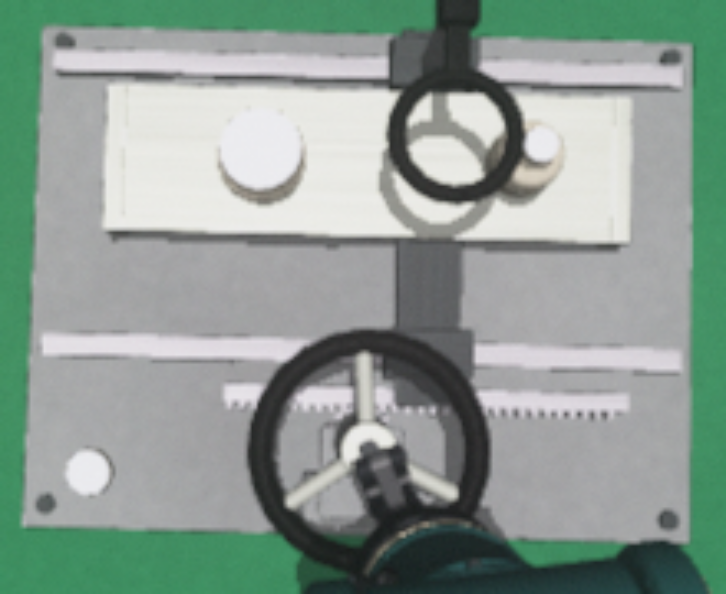

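```bash
python3 -c "
from h import *
arc([472,74.7],[526.7,95.2],200,-10)"
```

```text
[-4.4, 10.1, -10]
[-5.3, 20.5, -20]
[-4.4, 30.9, -30]
[-1.7, 41.0, -40]
[2.7, 50.5, -50]
[8.7, 59.1, -60]
[16.1, 66.5, -70]
[24.7, 72.5, -80]
[34.2, 76.9, -90]
[44.3, 79.6, -100]
```

```bash
python3 -m jog '[[-4.4,10.1,0,-10,8],[-5.3,20.5,0,-20,8],[-4.4,30.9,0,-30,8],[-1.7,41,0,-40,8],[2.7,50.5,0,-50,8],[8.7,59.1,0,-60,8],[16.1,66.5,0,-70,8],[24.7,72.5,0,-80,8],[34.2,76.9,0,-90,8],[44.3,79.6,0,-100,8]]' 40
python3 -c "
from h import *
st()"
python3 -m jog '[[0,0,0,0,8],[0,0,0,0,8],[0,0,0,0,33],[0,0,0,0,33],[0,0,0,0,33],[0,0,0,0,33],[0,0,40,0,33],[0,0,80,0,33],[0,0,110,0,33],[0,0,110,0,33]]' 40
python3 -c "
from h import *
st()
c=bot.read_camera('top')
px=c['pixels'];cv2.imwrite('pics/t7.png',px[:,:,::-1])
r=ell(c,393,152,.155,.032,.024,.040);print('ring',r,'turned deg',np.degrees((r[0][1]-.0934)/.02))"
```

```text
time: 13.25
tool_pos: [0.5162, 0.1537, 0.1276]
tcp_rot: [-0.178, 2.13, -2.133]
wrist_force: [-0.2, -3.9, 5.0]
width: 0.151
t 13.25 tcp [516.2 153.7 127.6] zang -80.27 q [ 1.400e+01  7.100e+00  1.159e+02 -1.000e-01  5.680e+01  9.430e+01] F [-0.2 -3.9  5. ] w 12.9
r 59.12896909566148 phi 99.06306102190041
time: 14.5
tool_pos: [0.5167, 0.1545, 0.2396]
tcp_rot: [-0.18, 2.128, -2.126]
wrist_force: [-0.4, 1.1, 0.3]
width: 0.388
t 14.5 tcp [516.7 154.5 239.6] zang -79.97 q [ 14.    0.8 109.9   0.   68.9  94. ] F [-0.4  1.1  0.3] w 33.2
r 59.87184333891945 phi 98.4752028111435
ring (array([0.69220232, 0.01388891]), np.float64(0.03209562465941443), 540) turned deg -227.78250139045377
```

View pics/t7.png

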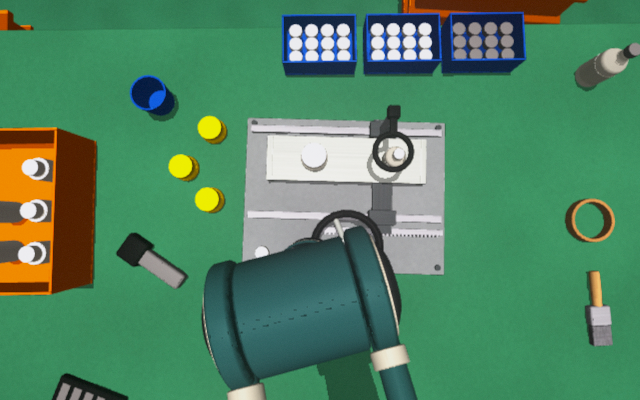

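```bash
python3 -m jog '[[-4,-9,0,10,33],[-8,-18,0,20,33],[-12,-27,0,30,33],[-17,-36,0,40,33],[-21,-45,0,50,33],[-25,-54,0,60,33],[-29,-63,0,70,33],[-33,-72,0,80,33],[-38,-81,0,90,33],[-42,-89.3,0,100,33]]' 40
python3 -m jog '[[0,0,0,10,33],[0,0,0,10,33],[0,0,0,10,33],[0,0,-40,10,33],[0,0,-80,10,33],[0,0,-100,10,33],[0,0,-112,10,33],[0,0,-112,10,33],[0,0,-112,10,33],[0,0,-112,10,33]]' 40
python3 -m jog '[[0,0,0,0,33],[0,0,0,0,8],[0,0,0,0,8],[0,0,0,0,8],[0,0,0,0,8],[0,0,0,0,8],[0,0,0,0,8],[0,0,0,0,8],[0,0,0,0,8],[0,0,0,0,8]]' 40
cat >> h.py <<'E'
def cap(c,u,v,h=13):
    px=c["pixels"]; m=np.zeros(px.shape[:2],np.uint8); m[v-h:v+h+1,u-h:u+h+1]=(px[v-h:v+h+1,u-h:u+h+1].min(2)>205)
    return m
E
python3 -c "
from h import *
st()
c=bot.read_camera('top')
px=c['pixels'];cv2.imwrite('pics/t8.png',cv2.resize(px[130:175,365:425,::-1],None,fx=10,fy=10))
cv2.imwrite('pics/t8w.png',cv2.resize(px[110:290,235:455,::-1],None,fx=3.3,fy=3.3))
s=bot.read_camera('scene')
cv2.imwrite('pics/s8.png',cv2.resize(s['pixels'][160:230,230:320,::-1],None,fx=8,fy=8))
print(ell(c,393,152,.155,.032,.024,.040),ell(s,*[int(q) for q in proj(s,[.693,.012,.155])],.155,0,.024,.04))
"
```

```text
time: 15.8
tool_pos: [0.4712, 0.0643, 0.2339]
tcp_rot: [-1.359, 0.947, -0.941]
wrist_force: [-0.4, -0.2, 0.3]
width: 0.39
time: 17.05
tool_pos: [0.4737, 0.0647, 0.1255]
tcp_rot: [-1.411, 0.814, -0.817]
wrist_force: [0.3, -0.4, 0.4]
width: 0.383
time: 18.3
tool_pos: [0.4749, 0.0655, 0.1252]
tcp_rot: [-1.408, 0.813, -0.818]
wrist_force: [4.2, 3.8, -1.8]
width: 0.15
t 18.3 tcp [474.9  65.5 125.2] zang 29.98 q [ 4.80e+00  8.00e-01  1.23e+02  1.00e-01  5.59e+01 -2.52e+01] F [ 4.2  3.8 -1.8] w 12.8
r 58.721609236095304 phi 210.51471904697263
(array([0.69225385, 0.01395684]), np.float64(0.03210456260028819), 545) (array([0.69336199, 0.01245716]), np.float64(0.03230008788137264), 156)
```

View pics/t8.png

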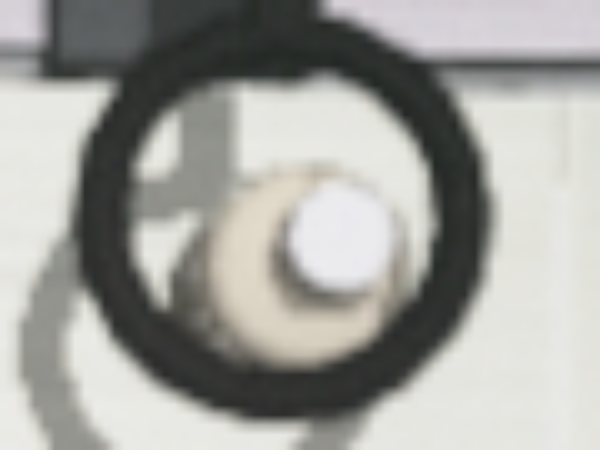

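View pics/s8.png

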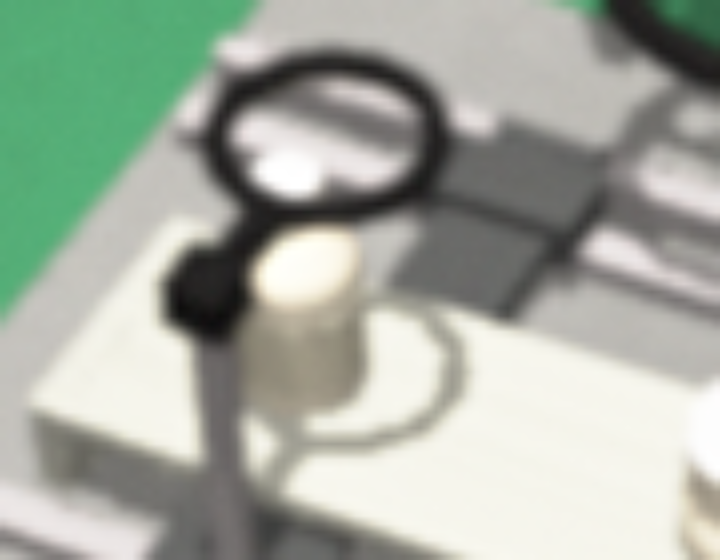

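View pics/t8w.png

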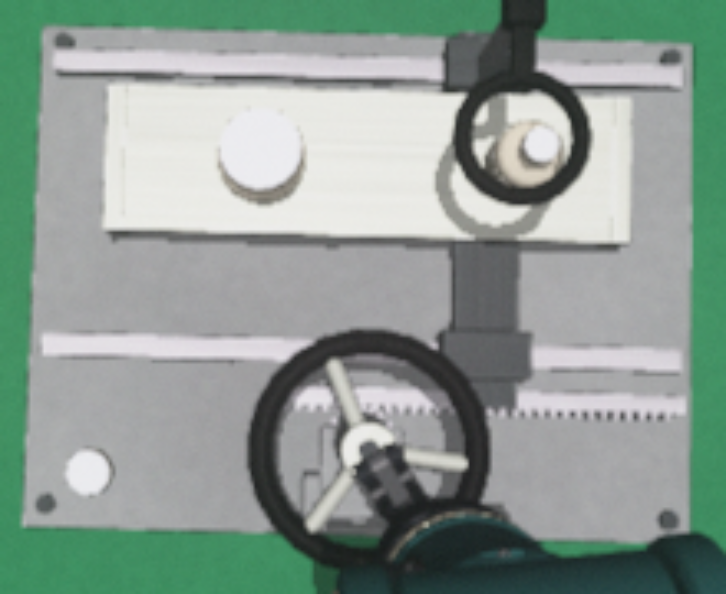

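The bottle is 15.0 mm from the ring in the top view and 15.4 mm in the scene view, so about -43.5° of wheel is left.

```bash
python3 -c "
from h import *
arc([474.2,65.0],[526.7,95.2],210,-6.2,7)"
```

```text
[-2.4, 6.0, -6.2]
[-4.7, 12.1, -12.4]
[-6.3, 18.3, -18.6]
[-7.3, 24.8, -24.8]
[-7.5, 31.2, -31.0]
[-7.0, 37.7, -37.2]
[-5.9, 44.1, -43.4]
```

```bash
python3 -m jog '[[-2.4,6,0,-6.2,8],[-4.7,12.1,0,-12.4,8],[-6.3,18.3,0,-18.6,8],[-7.3,24.8,0,-24.8,8],[-7.5,31.2,0,-31,8],[-7,37.7,0,-37.2,8],[-5.9,44.1,0,-43.4,8],[-5.9,44.1,0,-43.4,8],[-5.9,44.1,0,-43.4,8],[-5.9,44.1,0,-43.4,8]]' 40
cat >> h.py <<'E'
def check(n):
    st()
    c=bot.read_camera('top'); px=c['pixels']; s=bot.read_camera('scene'); sp=s['pixels']
    r=ell(c,400,152,.155,.032,.024,.040); rs=ell(s,*[int(q) for q in proj(s,[.6915,-.003,.155])],.155,0,.024,.04)
    print(r,rs)
    for cc,p in((c,r),(s,rs)):
        u,v=[int(round(q)) for q in proj(cc,[.690,-.0015,.135])]
        q=cc['pixels'][v-9:v+10,u-9:u+10]; m=((q.min(2)>222)).astype(np.uint8)
        # cap is slightly bluish-white: take R-B small
        m&=((q[:,:,0].astype(int)-q[:,:,2])<4).astype(np.uint8)
        k,l,stt,ct=cv2.connectedComponentsWithStats(m)
        for i in range(1,k):
            if stt[i,4]>15: w=ray(cc,u-9+ct[i,0],v-9+ct[i,1],.135); print("cap blob",stt[i],w.round(4),"ring-cap mm",(1000*(p[0]-w[:2])).round(1))
    cv2.imwrite(f'pics/t{n}.png',cv2.resize(px[130:175,370:430,::-1],None,fx=10,fy=10))
    cv2.imwrite(f'pics/s{n}.png',cv2.resize(sp[160:230,230:320,::-1],None,fx=8,fy=8))
E
python3 -c "
from h import *
check(9)"
```

```text
time: 19.65
tool_pos: [0.4686, 0.1088, 0.1252]
tcp_rot: [-1.087, 1.375, -1.379]
wrist_force: [6.0, 0.2, 0.8]
width: 0.148
t 19.65 tcp [468.6 108.8 125.2] zang -13.27 q [ 10.1   1.  122.7   0.   56.   23.4] F [6.  0.2 0.8] w 12.7
r 58.48857038634562 phi 166.6301483191148
(array([ 0.6916966 , -0.00100396]), np.float64(0.03228690314332723), 552) (array([ 0.69270986, -0.00279735]), np.float64(0.03223801063518514), 159)
cap blob [ 4  4 10  9 73] [ 0.6913 -0.0011  0.135 ] ring-cap mm [0.3 0.1]
cap blob [ 5  7  7  3 18] [ 0.6888 -0.0047  0.135 ] ring-cap mm [4.  1.9]
```

View pics/t9.png

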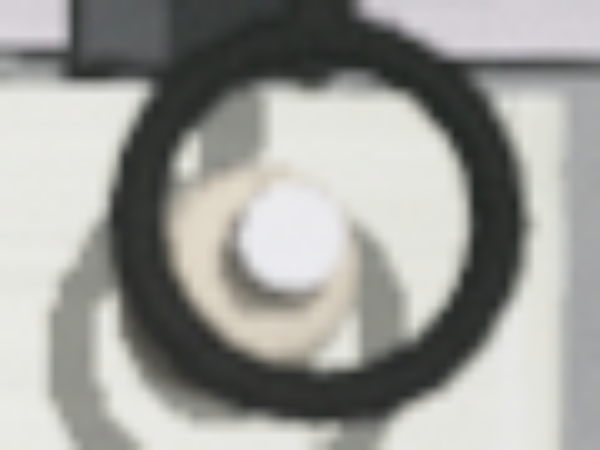

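View pics/s9.png

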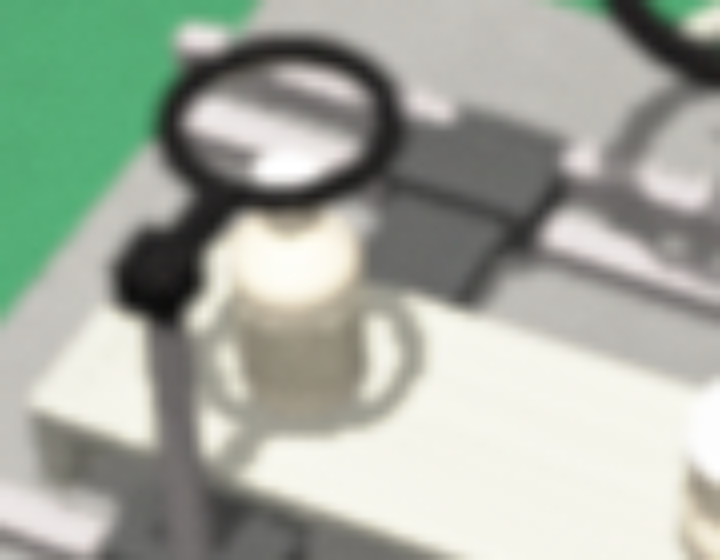

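Both views put the ring within about 0.5 mm of the cap along the bed. The partly hidden scene blob isn't usable, but the earlier scene cap position agrees. Next I release and back off.

```bash
python3 -m jog '[[0,0,0,0,33],[0,0,0,0,33],[0,0,0,0,33],[0,0,0,0,33],[0,0,40,0,33],[0,0,80,0,33],[0,0,120,0,33],[-20,-40,130,0,33],[-40,-90,130,0,33],[-40,-90,130,0,33]]' 40
python3 -m jog '[[0,-50,0,0,33],[0,-100,0,0,33],[0,-150,0,0,33],[0,-200,0,0,33],[0,-220,0,0,33],[0,-220,0,0,33],[0,-220,0,0,33],[0,-220,0,0,33],[0,-220,0,0,33],[0,-220,0,0,33]]' 40
python3 -c "
from h import *
check(10); cv2.imwrite('pics/f.png',bot.read_camera('scene')['pixels'][:,:,::-1])"
```

```text
time: 21.0
tool_pos: [0.4257, 0.0166, 0.2544]
tcp_rot: [-1.088, 1.382, -1.383]
wrist_force: [0.9, 0.6, -0.5]
width: 0.383
time: 22.25
tool_pos: [0.4269, -0.2007, 0.2544]
tcp_rot: [-1.09, 1.378, -1.379]
wrist_force: [0.5, 0.8, -0.1]
width: 0.386
t 22.25 tcp [ 426.9 -200.7  254.4] zang -13.33 q [-28.2  -7.3 116.    0.   71.3 -14.9] F [ 0.5  0.8 -0.1] w 33.0
r 312.02968655316783 phi 251.58161712760952
(array([ 0.69188869, -0.00089744]), np.float64(0.03244956736583131), 568) (array([ 0.69279327, -0.00285364]), np.float64(0.032227323313598656), 159)
cap blob [ 5  4  9  9 69] [ 0.6913 -0.0013  0.135 ] ring-cap mm [0.6 0.4]
cap blob [ 6  7  6  3 16] [ 0.6883 -0.004   0.135 ] ring-cap mm [4.5 1.1]
```

View pics/f.png

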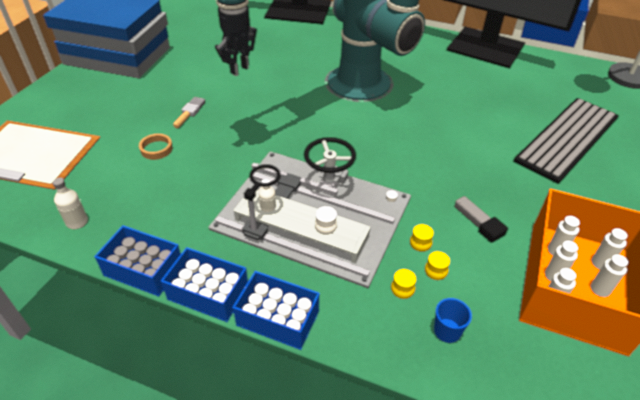

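View pics/t10.png

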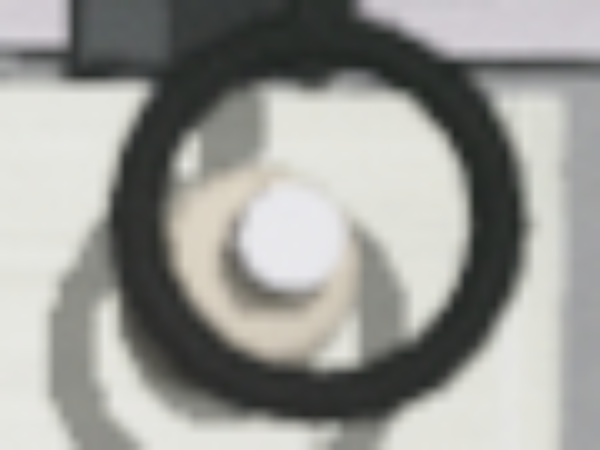

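The lamp sits over the bottle at scene pixel (265,175). The jar is undisturbed at (325,218), and the arm is clear. The apparent offset in the top view is parallax. Handing in now.

```bash
python3 -c "
from workcell import bot
print(bot.finish_job())"
```

```text
the job is handed in; nothing more can be done
None
```

The ring lamp now stands centred over the tall bottle, and the job is handed in. I turned the handwheel about 270° clockwise in three rim grasps, then released it and backed the arm clear. The clock read about 22 s, well inside the 72 s limit.

- **Centring, top view:** after release the ring was 0.4 mm from the bottle's cap along the bed and 0.6 mm across it.
- **Centring, scene view:** the cap's position measured at the start puts the ring about 0.1 mm from it along the bed.
- **Disagreement:** a fresh scene-view reading gave 1 to 2 mm along the bed and 4 mm across it. The ring partly hid the cap in that view, so I discounted it.
- **Bottle and jar:** both still stand where they were. I checked the jar by eye only.
- **Forces:** wrist force read no more than about 11 N at the ends of the moves; I did not see the values during them.

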